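# Make up two water-filter service kits

### The job

Make up two service kits for the under-sink water filter from the stock on the worktop. Green tray: the white cartridge lying in the long bay and the brass adapter standing upright in either small bay; blue tray: the black cartridge lying in the long bay, and the blue-levered valve and the white elbow standing upright, one in each small bay. All must sit flat on the tray floors; leave the brown spent cartridge, the yellow-lidded jar and the blue tumbler standing where they are.

Things in the scene. Friction and masses are not known exactly. Their poses are not given: they have to be found in the camera images.
- green_tray: Green kit tray. Same make as the other tray, only the colour differs. 144 mm (its x) by 148 mm (its y), fixed to the worktop; floor 4 mm thick, paler walls and partitions 4 mm thick with tops 14 mm above the worktop. Three bays: one LONG BAY on its -x half, 66 (x) by 140 (y) mm inside, centre at x = -35, y = 0 mm; two SMALL BAYS on its +x half, each 66 (x) by 68 (y) mm inside, centres at x = +35, y = +36 and y = -36 mm. Origin: centre of the underside, on the worktop; z up.
- blue_tray: Blue kit tray. Same make as the other tray, only the colour differs. 144 mm (its x) by 148 mm (its y), fixed to the worktop; floor 4 mm thick, paler walls and partitions 4 mm thick with tops 14 mm above the worktop. Three bays: one LONG BAY on its -x half, 66 (x) by 140 (y) mm inside, centre at x = -35, y = 0 mm; two SMALL BAYS on its +x half, each 66 (x) by 68 (y) mm inside, centres at x = +35, y = +36 and y = -36 mm. Origin: centre of the underside, on the worktop; z up.
- white_cartridge: White filter cartridge with grey end caps and a narrow green band near one end, lying on its side: round barrel 40 mm diameter and 72 mm long between two rounded-square end caps 42 x 42 mm and 12 mm thick, 96 mm over all. Origin: centre of the cartridge, on its axis, 21 mm above what it lies on; x along its length, either end alike. Grip it across the middle of the barrel. About 0.12 kg.
- black_cartridge: Black filter cartridge with white end caps and a narrow white band near one end, lying on its side: round barrel 40 mm diameter and 72 mm long between two rounded-square end caps 42 x 42 mm and 12 mm thick, 96 mm over all. Origin: centre of the cartridge, on its axis, 21 mm above what it lies on; x along its length, either end alike. Grip it across the middle of the barrel. About 0.12 kg.
- brass_adapter: Brass pipe adapter standing upright: a plain round column 28 mm diameter, 46 mm tall, with a slightly hexagonal look low down, round about z. Origin: centre of the underside; z up. About 0.11 kg.
- valve: White ball valve standing upright with a bright blue lever on top: round column 28 mm diameter, 34 mm tall; two side ports of 18 mm diameter along x at height 17 mm, reaching 22 mm either side of the axis; blue lever 36 mm long (x from -13 to +23 mm), 13 mm wide, between heights 40 and 48 mm. Grip the column across y. Origin: centre of the column's underside; z up. About 0.06 kg.
- elbow: White push-fit elbow standing upright: round column 28 mm diameter, 46 mm tall, with one arm of 20 mm diameter along +x at height 30 mm, reaching 28 mm from the column's axis; black rings at both mouths. Grip the column across y. Origin: centre of the column's underside; z up. About 0.04 kg.
- spent_cartridge: Brown, stained, used-up cartridge, not for any kit: leave it where it lies. Same shape as the other cartridges: 96 mm long, 42 mm square at the end caps; origin at its centre, 21 mm above the worktop, x along its length.
- pebble_jar: Grey jar with a yellow lid, 48 mm diameter, 58 mm tall, standing loose: leave it where it is. Origin: centre of the underside, z up.
- tumbler: Blue open ceramic tumbler, 54 mm across the rim, 58 mm tall, standing loose: leave it where it is. Origin: centre of the underside, z up.

How it is judged (in metres and radians):
At the end, for the whole second after the job is handed in: Each cartridge on its long bay's floor (centre within 15 mm across, 26 along, 0.35 rad); adapter, valve and elbow each on the floor of its own small bay of its tray (within 22 mm of centre, tilt < 0.12 rad); at rest; spent cartridge, jar, tumbler moved < 30 mm, upright (x of white_cartridge in the frame of green_tray between -0.05 and -0.02 m and y of white_cartridge in the frame of green_tray between -0.026 and 0.026 m and z of white_cartridge in the frame of green_tray between 0.02 and 0.03 m and angle between the x axis of white_cartridge and the y axis of green_tray, either way round below 0.35 rad and x of black_cartridge in the frame of blue_tray between -0.05 and -0.02 m and y of black_cartridge in the frame of blue_tray between -0.026 and 0.026 m and z of black_cartridge in the frame of blue_tray between 0.02 and 0.03 m and angle between the x axis of black_cartridge and the y axis of blue_tray, either way round below 0.35 rad and ((x of brass_adapter in the frame of green_tray between 0.013 and 0.057 m and y of brass_adapter in the frame of green_tray between 0.014 and 0.058 m and z of brass_adapter in the frame of green_tray between 0 and 0.008 m and angle between brass_adapter's own z axis and vertical below 0.12 rad) or (x of brass_adapter in the frame of green_tray between 0.013 and 0.057 m and y of brass_adapter in the frame of green_tray between -0.058 and -0.014 m and z of brass_adapter in the frame of green_tray between 0 and 0.008 m and angle between brass_adapter's own z axis and vertical below 0.12 rad)) and (((x of valve in the frame of blue_tray between 0.013 and 0.057 m and y of valve in the frame of blue_tray between 0.014 and 0.058 m and z of valve in the frame of blue_tray between 0 and 0.008 m and angle between valve's own z axis and vertical below 0.12 rad) and (x of elbow in the frame of blue_tray between 0.013 and 0.057 m and y of elbow in the frame of blue_tray between -0.058 and -0.014 m and z of elbow in the frame of blue_tray between 0 and 0.008 m and angle between elbow's own z axis and vertical below 0.12 rad)) or ((x of valve in the frame of blue_tray between 0.013 and 0.057 m and y of valve in the frame of blue_tray between -0.058 and -0.014 m and z of valve in the frame of blue_tray between 0 and 0.008 m and angle between valve's own z axis and vertical below 0.12 rad) and (x of elbow in the frame of blue_tray between 0.013 and 0.057 m and y of elbow in the frame of blue_tray between 0.014 and 0.058 m and z of elbow in the frame of blue_tray between 0 and 0.008 m and angle between elbow's own z axis and vertical below 0.12 rad))) and linear speed of each of white_cartridge, black_cartridge, brass_adapter, valve, elbow below 0.02 m/s and distance of each of spent_cartridge, pebble_jar, tumbler from where it was at the start of the episode below 0.03 m and angle between each of pebble_jar, tumbler's own z axis and vertical below 0.2 rad); the robot touches nothing.
It fails at once if the spent cartridge, the jar or the tumbler is shifted by more than 30 mm or knocked over (distance of any of spent_cartridge, pebble_jar, tumbler from where it was at the start of the episode above 0.03 m or angle between any of pebble_jar, tumbler's own z axis and vertical above 0.4 rad).
It also fails if it takes over 136 s, if anything falls off the work surface, if the arm or the gripper's body presses on something with over 40 N, if the wrist force passes 120 N, or if a joint passes its speed limit or range.

### The arm

A 6-joint arm with a two-finger parallel gripper is mounted at the origin on the work surface. World frame = base frame: x ahead of the robot, y to its left, z up, the work surface at z = 0. Lengths are in mm, angles in rad, forces in N, time in s.
With the tool pointing down it reaches from about 300 to 775 mm from the base axis. Payload 14.6 kg.
Tool frame: the origin (TCP) lies on the centre line of the jaws, within the pads' length; the fingertips stand 19 mm ahead of it and the grasp point (between the pads) is the TCP (bot.tip_reach is the distance from the TCP to the fingertips, in mm); z points along the fingers, y is the line along which they close (so a half turn about z gives the same grasp; the last joint's range is limited). The gripper opens to 85 mm and grips with 20 to 120 N. Pads are 22 mm wide; open, the fingers measure 114 mm over their backs; the gripper's body (76 mm by 85 mm) begins 54 mm behind the grasp point. The pads swing forward as they close: fully open they stand 13 mm farther back than shut.
Start: joints at [1.078, 0.3, 1.521, -0, 1.321, -0.067], TCP at [227.174, 500.881, 250.281] pointing down, gripper open.
Joint ranges: [-3.03, 3.03], [-0.79, 2.21], [0.23, 2.52], [-1.04, 4.18], [0, 3.07], [-2.55, 2.55]. Speed limits (rad/s): [2.22, 2.22, 2.57, 3.14, 3.14, 3.14].

### API

Orientations are given as a unit quaternion [w, x, y, z].
In Python, from rig import bot gives the robot as it stands. Calls block until the motion is done:
- bot.move_to(position, orientation): joint-space move of the TCP to a pose.
- bot.servo_line(position, attitude=None, speed=150, until_force=None): straight line of the TCP; attitude=None keeps the orientation; speed is the mean speed in mm/s. With until_force (N) it stops when the force on the tool has changed by that much, and returns True; else False.
- bot.move_joints(angles): joint-space move.
- bot.move_gripper(opening, grip_force=None): finger opening in mm; grip_force is the grip in N (None keeps the last); returns when the fingers have stopped.
- bot.dwell(seconds).
- bot.ik(position, orientation): joint angles nearest the present ones, or None.
- bot.read_state(): the state.
- bot.read_camera(name): name is "scene" or "side" or "wrist"; returns a dict with "image" (420x560x3 uint8, blue, green, red), "depth" (420x560 float32, mm along the optical axis (not along the pixel's ray), 0 where there is no reading), "fovy" (degrees; the focal length in pixels is half the picture's height over the tangent of half this angle, whatever the lens; pixels are square), "cx", "cy" (the principal point, pixels), "eye" and "attitude" of the camera in the world; the wrist camera has in their place "mount" (4x4, takes a point from camera to tool coordinates, whose origin is the TCP and whose axes are the flange's). Camera axes: x right, y down, z forward; pixel columns grow to the right and rows downward; lengths in mm; the calibration is good to about 2 mm. The wrist camera is an equidistant fisheye: a pixel r from the principal point sees the ray r / f radians off the axis. A picture is of the moment at which its call begins: read the wrist's pose just before it.
A pose or a line that the arm cannot do raises bot.MotionError and nothing moves.
- bot.finish_job(): hands the job in; it is judged then, once.
The state is a dict: "clock": time; "joint_positions": joint angles; "qvel": joint speeds; "effort": joint torques, N m; "ee_pos": TCP position; "tool_rot": TCP orientation; "ft_force": force on the tool from outside, world axes, zero at the start; "moment": the same for the moment, N m; "grip_width": finger opening in mm; "grip_force": force on a finger pad.
Only numpy, scipy, OpenCV 4.12 (cv2) and the standard library are available. Lean on these libraries where they do the work, as an engineer would, in place of code of your own. Each camera call takes 0.05 s, during which the arm holds its last target. There are 200 camera calls.

## Working session

There is one attempt and no reset: what is moved stays moved. The work goes in short steps, each a Python script; the robot and the scene stay as the last script left them, time stands still between calls to the robot, and variables do not carry over. Pictures are saved under pics/ and viewed, at most 14 in all, crops included, and the job is handed in when it is done.

```bash
ls; mkdir -p pics; python3 - <<'E'
from rig import bot
import cv2,numpy as np,pickle
d={}
for n in ("scene","side","wrist"):
    c=bot.read_camera(n); d[n]=c; cv2.imwrite(f"pics/{n}0.png",c["image"])
    print(n,{k:v for k,v in c.items() if k not in("image","depth")},(c["depth"]>0).mean())
s=bot.read_state();print(s["clock"],s["ee_pos"],s["tool_rot"])
d["state"]=s;pickle.dump(d,open("d0.pkl","wb"))
E
```

```text
pics
scene {'fovy': 46.53842667277051, 'cx': 285.3648801755931, 'cy': 211.3171469786902, 'eye': array([967.23838709, 544.7637253 , 913.76826131]), 'attitude': array([-0.09144546,  0.29157669,  0.90161815, -0.30611348])} 0.9960374149659864
side {'fovy': 46.77895632106199, 'cx': 276.8974715421678, 'cy': 202.36978991195951, 'eye': array([  27.5945164 , -526.2730878 ,  646.66267071]), 'attitude': array([-0.39968438,  0.83708798, -0.3367466 ,  0.161672  ])} 0.9960884353741497
wrist {'fovy': 65.70646984690485, 'cx': 279.6570903615661, 'cy': 201.43123946678196, 'mount': array([[-1.02316927e-03, -9.65792678e-01, -2.59313431e-01,
         6.59871488e+01],
       [ 9.99999121e-01, -1.20699215e-03,  5.49666138e-04,
         7.08276026e-01],
       [-8.43852809e-04, -2.59312641e-01,  9.65793064e-01,
        -1.23901770e+02],
       [ 0.00000000e+00,  0.00000000e+00,  0.00000000e+00,
         1.00000000e+00]])} 0.9684948979591836
0.15 [227.10909134 500.75426052 249.85039379] [-1.17523450e-04  2.11294099e-01  9.77422433e-01 -4.20654515e-04]
```

View pics/scene0.png

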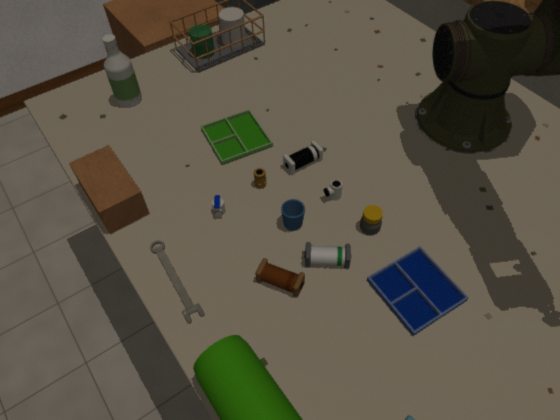

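View pics/side0.png

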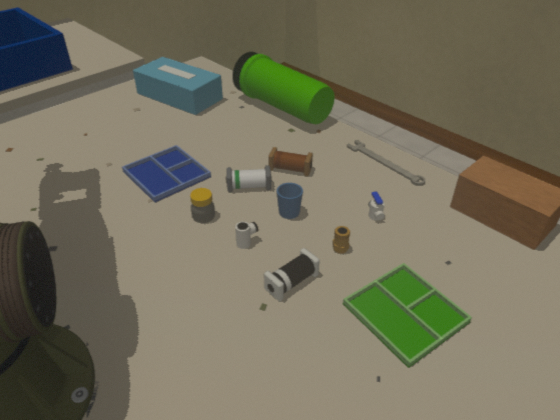

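The scene image shows the green tray at (237,137), blue tray (417,290), black cartridge (303,156), white cartridge (328,256), adapter (260,177), valve (218,204), elbow (335,189), tumbler (293,215), jar (372,219) and spent cartridge (280,277). The side view shows the same layout. Next I fuse both views into 3D clusters.

```bash
cat > vis.py <<'E'
import numpy as np,cv2
from scipy.spatial.transform import Rotation as R
def rot(q): return R.from_quat(np.r_[q[1:],q[0]]).as_matrix()
def cloud(c,state=None):
    """world points (h,w,3) of every pixel, from depth"""
    im=c["image"];h,w=im.shape[:2];f=h/2/np.tan(np.radians(c["fovy"])/2)
    u,v=np.meshgrid(np.arange(w)-c["cx"],np.arange(h)-c["cy"])
    if "mount" in c:
        r=np.hypot(u,v)+1e-9;t=np.tan(np.minimum(r/f,1.5))
        d=np.dstack([u/r*t,v/r*t,np.ones_like(u)])
        M=c["mount"];T=rot(state["tool_rot"]);
        A=T@M[:3,:3];e=T@M[:3,3]+state["ee_pos"]
    else:
        d=np.dstack([u/f,v/f,np.ones_like(u)]);A=rot(c["attitude"]);e=c["eye"]
    P=(d*c["depth"][...,None])@A.T+e
    P[c["depth"]<=0]=np.nan
    return P
def rgn(P): return (P[...,0]>100)&(P[...,0]<800)&(P[...,1]>-450)&(P[...,1]<560)
E
python3 - <<'E'
import pickle,numpy as np,cv2
from vis import *
d=pickle.load(open("d0.pkl","rb"))
for n in("scene","side"):
    c=d[n];P=cloud(c);hs=cv2.cvtColor(c["image"],cv2.COLOR_BGR2HSV)
    z=P[...,2];m=np.isfinite(z)&rgn(P)
    tb=m&(abs(z)<8);A=np.c_[P[tb][:,:2],np.ones(tb.sum())];k=np.linalg.lstsq(A,P[tb][:,2],rcond=None)[0]
    print(n,"table",k, (P[tb][:,2]-A@k).std())
    k1,lab,st,ce=cv2.connectedComponentsWithStats((m&(z>9)&(z<120)).astype(np.uint8))
    for i in range(1,k1):
        if st[i,4]<40: continue
        p=P[lab==i];H=np.median(hs[lab==i],0)
        r=cv2.minAreaRect(p[:,:2].astype(np.float32))
        print(ce[i].round(),st[i,4],"mid",p[:,:2].mean(0).round(),"zmax",np.percentile(p[:,2],98).round(1),"rect",np.round(r[0]),np.round(r[1]),round(r[2]),"hsv",H)
# tray floors by colour
    for nm,lo,hi in(("green",(45,150,60),(75,255,255)),("blue",(105,150,50),(130,255,255))):
        mm=m&(cv2.inRange(hs,lo,hi)>0)&(z<20)
        p=P[mm]
        l=cv2.connectedComponentsWithStats(cv2.morphologyEx(mm.astype(np.uint8),cv2.MORPH_CLOSE,np.ones((9,9))))
        j=1+l[2][1:,4].argmax();q=P[(l[1]==j)&m]
        print(nm,cv2.minAreaRect(q[:,:2].astype(np.float32)),"z",np.percentile(q[:,2],[10,50,97]).round(1))
E
```

```text
scene table [5.02052571e-04 2.65755445e-04 3.08469618e-01] 1.9594891248927653
[235. 136.] 562 mid [ 541. -302.] zmax 17.7 rect [ 535. -304.] [156. 146.] 81 hsv [ 47. 105.  81.]
[436. 133.] 307 mid [110.   4.] zmax 28.2 rect [113.   1.] [ 25. 143.] 0 hsv [ 28. 117.  25.]
[303. 157.] 681 mid [ 454. -119.] zmax 44.2 rect [ 449. -126.] [44. 99.] 87 hsv [21. 34. 38.]
[260. 177.] 206 mid [ 578. -126.] zmax 49.7 rect [ 575. -131.] [31. 30.] 18 hsv [ 18. 179.  56.]
[334. 189.] 243 mid [459.   9.] zmax 48.9 rect [459.   5.] [28. 42.] 81 hsv [19. 34. 73.]
[218. 206.] 211 mid [ 703. -111.] zmax 50.3 rect [ 700. -116.] [43. 27.] 73 hsv [21. 39. 86.]
[293. 213.] 571 mid [580.  11.] zmax 59.8 rect [580.  11.] [55. 51.] 55 hsv [104. 128.  45.]
[371. 219.] 530 mid [452. 129.] zmax 61.1 rect [447. 125.] [45. 45.] 75 hsv [ 22.  203.5  68. ]
[328. 255.] 904 mid [584. 142.] zmax 44.5 rect [580. 136.] [42. 96.] 51 hsv [19. 23. 89.]
[417. 290.] 1018 mid [478. 303.] zmax 17.2 rect [474. 300.] [150. 148.] 86 hsv [111.  84.  84.]
[280. 277.] 981 mid [696. 126.] zmax 44.2 rect [691. 120.] [45. 97.] 31 hsv [ 1
[... 938 characters left out ...]
  -1.] zmax 47.5 rect [455.   5.] [43. 30.] 3 hsv [ 22.  29. 114.]
[341. 238.] 354 mid [ 568. -136.] zmax 47.1 rect [ 571. -133.] [30. 31.] 88 hsv [ 19. 119.  94.]
[291. 273.] 1386 mid [ 440. -134.] zmax 42.3 rect [ 445. -128.] [42. 97.] 88 hsv [23.  31.  76.5]
[408. 312.] 1549 mid [ 532. -310.] zmax 15.5 rect [ 534. -305.] [150. 147.] 82 hsv [ 48.  93. 128.]
[ 76. 349.] 755 mid [109.  -5.] zmax 21.9 rect [111.  -2.] [ 22. 131.] 0 hsv [30. 74. 49.]
green ((538.5460205078125, -304.3123779296875), (136.20999145507812, 130.8173065185547), 81.12652587890625) z [ 2.1  3.7 13.2]
blue ((454.80517578125, 313.05010986328125), (92.55744171142578, 37.750404357910156), 67.17977142333984) z [2.3 3.8 5.9]
```

Both views agree: item heights are 42–60 mm as specified, and the trays are about 147 x 150. I now fuse them into a top view to get orientations.

```bash
python3 - <<'E'
import pickle,numpy as np,cv2
from vis import *
d=pickle.load(open("d0.pkl","rb"))
O=np.zeros((400,800,3),np.uint8);allp=[]
for n in("scene","side"):
    c=d[n];P=cloud(c);m=np.isfinite(P[...,2])&rgn(P);p=P[m];col=c["image"][m]
    hs=cv2.cvtColor(c["image"],cv2.COLOR_BGR2HSV)[m]
    allp.append((p,hs))
    o=np.argsort(p[:,2]);p=p[o];col=col[o]
    if n=="side":
        r=(780-p[:,0]).astype(int);q=(400-p[:,1]).astype(int);k=(r>1)&(r<398)&(q>1)&(q<798)
        for a in(-1,0,1):
            for b in(-1,0,1): O[r[k]+a,q[k]+b]=col[k]
cv2.imwrite("pics/ortho.png",O)
P=np.vstack([a for a,_ in allp]);HS=np.vstack([b for _,b in allp])
def near(x,y,rad,z0,z1): return (np.hypot(P[:,0]-x,P[:,1]-y)<rad)&(P[:,2]>z0)&(P[:,2]<z1)
def rect(m): 
    r=cv2.minAreaRect(P[m][:,:2].astype(np.float32));return np.round(r[0],1),np.round(r[1],1),round(r[2],1)
for n,x,y,r in(("white",580,137,60),("black",447,-127,60),("spent",692,122,60)):
    print(n,rect(near(x,y,r,12,60)),"top",rect(near(x,y,r,36,60)))
for n,x,y,za in(("brass",573,-132,50),("elbow",457,5,50),("valve",698,-118,55)):
    m=near(x,y,38,9,za);t=near(x,y,38,42,za)
    print(n,rect(m),"top",rect(t),P[t][:,:2].mean(0).round(1))
m=near(698,-118,38,36,60)&(HS[:,0]>100)&(HS[:,0]<130)&(HS[:,1]>120);print("lever",m.sum(),rect(m),P[m].mean(0))
m=near(457,5,38,36,60)
print("elbow vs mask low", rect(near(457,5,38,9,17)), P[near(457,5,45,22,40)][:,:2].mean(0),P[near(457,5,45,9,60)&(HS[:,2]<45)].mean(0))
E
```

```text
white (array([577.6, 134.7]), array([47.3, 97.2]), 51.3) top (array([577.7, 134.1]), array([46.9, 96.2]), 51.1)
black (array([ 447.4, -126.5]), array([ 45.4, 102.4]), 87.3) top (array([ 448.1, -127.3]), array([ 44.5, 100.4]), 86.4)
spent (array([689.6, 118.7]), array([48.8, 99.3]), 30.9) top (array([690.3, 119.3]), array([46.4, 95.8]), 30.8)
brass (array([ 573.9, -131.4]), array([34.8, 31.4]), 27.4) top (array([ 573.3, -131.2]), array([29.2, 28.7]), 18.7) [ 573. -132.]
elbow (array([456.8,   3.8]), array([31.6, 45.5]), 80.8) top (array([451.5,   5.9]), array([36. , 27.4]), 23.1) [449.3   4.5]
valve (array([ 697.6, -119.8]), array([50.9, 28.8]), 43.2) top (array([ 700.5, -115.3]), array([39.6, 14.6]), 57.9) [ 699.8 -115.3]
lever 124 (array([ 700.9, -115. ]), array([39. , 12.2]), 55.0) [ 700.1381836  -115.104611     47.40048338]
elbow vs mask low (array([448.8,   5.2]), array([31.3, 24.8]), 50.9) [457.44622632   1.1739852 ] [463.75638028   3.8560885   39.77265299]
```

View pics/ortho.png

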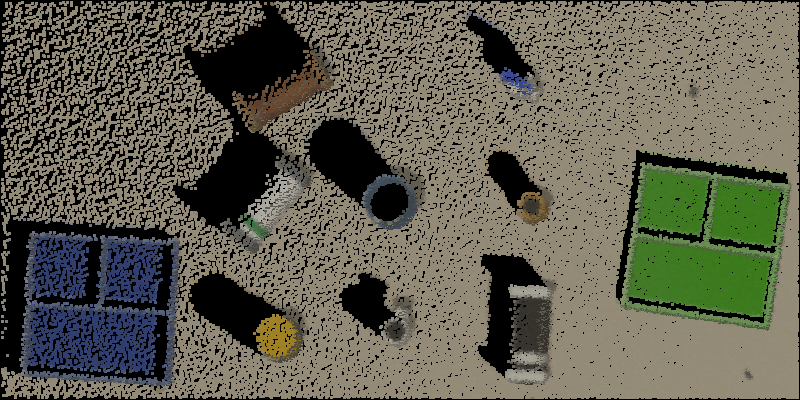

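The ortho has rows running down −x and columns running along −y. Both trays have their small bays on the far (+x) side. Blue is at about (473,300), yaw −4°, and green at about (534,−304), yaw −8.5°. The valve lever points to about 55° and the elbow arm to about −20°. Next is a close wrist look over each.

```bash
cat > hlp.py <<'E'
from rig import bot
from vis import *
def q(yaw):  # tool down, tool x at yaw (rad); jaws close at yaw-90deg
    return np.array([0,np.cos(yaw/2),np.sin(yaw/2),0])
def best(x,y,z,deg,sym=180):
    """yaw among deg, deg+sym.. with the smallest |j6|"""
    c=[]
    for k in range(int(360//sym)):
        j=bot.ik([x,y,z],q(np.radians(deg+k*sym)))
        if j is not None: c.append((abs(j[5]),deg+k*sym))
    return np.radians(min(c)[1])
def rect(p): return cv2.minAreaRect(np.asarray(p[:,:2],np.float32))
def snap():
    s=bot.read_state();c=bot.read_camera("wrist");return c,cloud(c,s)
E
python3 - <<'E'
from hlp import *
import pickle
S={}
for n,x,y,dg in(("blue",473,300,-4),("white",578,135,-39),("elbow",451,5,-20),("valve",698,-118,55),("brass",573,-132,0),("green",534.5,-304.5,-8.5),("black",447,-127,-3)):
    z=240 if n in("blue","green") else 200
    bot.move_to([x,y,z],q(best(x,y,z,dg))); bot.dwell(.15)
    c,P=snap(); S[n]=(c,P); cv2.imwrite(f"pics/w_{n}.png",c["image"])
    hs=cv2.cvtColor(c["image"],cv2.COLOR_BGR2HSV);Z=P[...,2]
    d=np.hypot(P[...,0]-x,P[...,1]-y)
    def sh(t,m): 
        r=rect(P[m]);print(n,t,m.sum(),"c",np.round(r[0],1),"size",np.round(r[1],1),"ang",round(r[2],1),"z",np.percentile(Z[m],[5,50,95]).round(1))
    print(n,"table z",np.nanmedian(Z[(abs(Z)<10)&(d<150)]).round(2))
    if z==240: sh("walls",(d<115)&(Z>9)&(Z<25)); sh("floor",(d<20)&(Z<9))
    elif n in("white","black"): sh("all",(d<62)&(Z>12)&(Z<70));sh("top",(d<62)&(Z>34)&(Z<70))
    else:
        sh("all",(d<38)&(Z>9)&(Z<70)); sh("top",(d<38)&(Z>42.5)&(Z<70))
        if n=="valve": sh("lever",(d<38)&(Z>34)&(Z<70)&(hs[...,0]>100)&(hs[...,0]<130)&(hs[...,1]>110))
pickle.dump(S,open("w.pkl","wb"));print(bot.read_state()["clock"])
ims=[cv2.resize(S[n][0]["image"],(400,300)) for n in("elbow","valve","blue","green")]
cv2.imwrite("pics/w4.png",np.vstack([np.hstack(ims[:2]),np.hstack(ims[2:])]))
E
```

```text
blue table z 0.73
blue walls 2960 c [474.  300.8] size [148.9 144.9] ang 86.4 z [10.4 14.1 15.4]
blue floor 758 c [472.8 300. ] size [38.2 39. ] ang 85.0 z [3.2 4.3 5.7]
white table z 0.31
white all 4455 c [578.1 135.9] size [41.8 96.7] ang 50.7 z [28.6 39.8 42.5]
white top 3728 c [578.4 135.3] size [41.7 95.3] ang 50.9 z [35.3 40.3 42.6]
elbow table z 0.3
elbow all 1228 c [457.3   4. ] size [27.3 41.9] ang 82.2 z [23.7 45.8 47.4]
elbow top 757 c [449.9   4.9] size [26.4 27.1] ang 70.1 z [45.2 46.4 47.6]
valve table z 0.31
valve all 1095 c [ 699.1 -118.9] size [44.9 27.4] ang 57.6 z [19.8 45.9 49. ]
valve top 576 c [ 701.4 -115. ] size [35.8 12.9] ang 58.6 z [45.9 47.9 49.2]
valve lever 535 c [ 701.6 -115.1] size [35.2 12.2] ang 58.6 z [46.2 48.  49.3]
brass table z 0.4
brass all 1020 c [ 575.5 -132.1] size [30.2 28.8] ang 1.0 z [17.8 46.1 47.5]
brass top 824 c [ 574.6 -131.5] size [28.6 27.5] ang 0.6 z [44.5 46.3 47.6]
green table z 0.78
green walls 2961 c [ 535.4 -305. ] size [148.7 145.2] ang 81.6 z [10.4 14.2 15.5]
green floor 770 c [ 534.  -304.6] size [38.4 38.9] ang 80.7 z [3.2 4.4 5.9]
black table z 0.36
black all 4470 c [ 449.4 -127.1] size [41.8 96.3] ang 87.0 z [28.6 39.9 42.5]
black top 3747 c [ 448.6 -127. ] size [41.6 94.6] ang 87.1 z [35.3 40.4 42.6]
8.2583
```

View pics/w4.png

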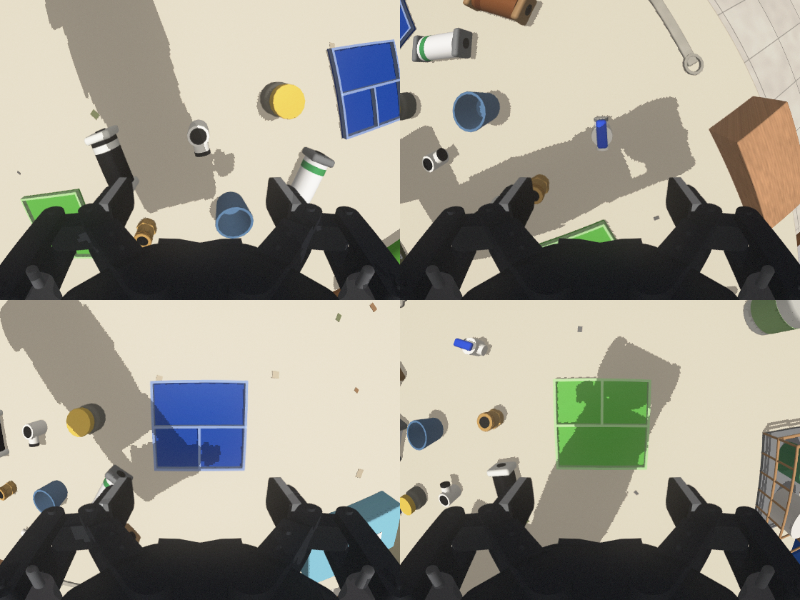

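The wrist views confirm it: elbow column at (450,5) with its arm at −8°, valve axis at (699,−119) with its lever at 58°, and the trays as estimated. Heights all match the specification. Black cartridge goes first.

```bash
cat >> hlp.py <<'E'
TR={"blue":(473.7,300.5,-3.6),"green":(535,-304.8,-8.5)}
def pick(x,y,deg,z,op,exp,force=60,h=170):
    a=best(x,y,h,deg); bot.move_to([x,y,h],q(a)); bot.move_gripper(op)
    bot.servo_line([x,y,z],speed=120)
    bot.move_gripper(exp-8,grip_force=force)
    s=bot.read_state();print("grip",round(s["grip_width"],1),round(s["grip_force"],1),"t",round(s["clock"],1))
    assert abs(s["grip_width"]-exp)<4
    bot.servo_line([x,y,h],speed=150)
def place(tray,tx,ty,rel,z,op,sym=180,h=170):
    cx,cy,t=TR[tray];r=np.radians(t)
    x=cx+tx*np.cos(r)-ty*np.sin(r);y=cy+tx*np.sin(r)+ty*np.cos(r)
    bot.move_to([x,y,h],q(best(x,y,h,t+rel,sym)))
    print("held",round(bot.read_state()["grip_width"],1))
    bot.servo_line([x,y,z+12],speed=150)
    print("touch",bot.servo_line([x,y,z-2],speed=25,until_force=4),bot.read_state()["ee_pos"].round(1),"want z",z)
    bot.move_gripper(op); bot.dwell(.2)
    bot.servo_line([x,y,h],speed=150)
    print("ft",np.abs(bot.read_state()["ft_force"]).max().round(1),"t",round(bot.read_state()["clock"],1))
E
python3 - <<'E'
from hlp import *
pick(448.8,-127,-3,31,70,40)
place("blue",-35,0,90,35,54)
c,P=snap();cv2.imwrite("pics/black1.png",c["image"])
m=(np.hypot(P[...,0]-441,P[...,1]-303)<60)&(P[...,2]>25)&(P[...,2]<75)
print(rect(P[m]),np.percentile(P[m][:,2],[50,97]))
E
```

```text
grip 38.0 59.3 t 10.5
held 38.0
touch True [438.8 302.7  35.8] want z 35
ft 0.7 t 16.2
((438.4971923828125, 303.8109436035156), (96.75890350341797, 41.97201919555664), 86.66921997070312) [43.87526166 46.71146996]
```

View pics/black1.png

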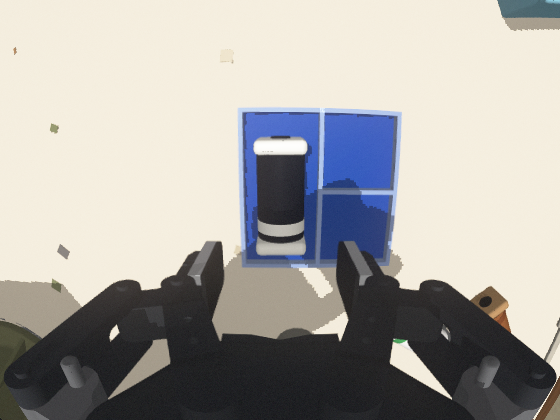

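The black cartridge lies flat in the blue long bay around (281,197), with its top at 46 mm and its pose within 1–2 mm. I'll run the other four items the same way.

```bash
python3 - <<'E'
from hlp import *
pick(449.9,4.9,-8,30.5,56,28,40)
place("blue",35,-36,0,34.5,36,90)
pick(578.3,135.6,-39.2,31,66,40)
place("green",-35,0,90,35,54)
pick(574.7,-131.6,0,30.5,56,28,50)
place("green",35,36,0,34.5,36,90)
pick(698.9,-119.2,58,30.5,56,28,40)
place("blue",35,36,0,34.5,36,90)
bot.move_to([400,100,300],q(best(400,100,300,0)))
c=bot.read_camera("side");cv2.imwrite("pics/side1.png",c["image"]);d=bot.read_camera("scene");cv2.imwrite("pics/scene1.png",d["image"])
E
```

```text
grip 27.1 39.0 t 19.9
held 27.3
touch True [506.5 262.4  35.1] want z 34.5
ft 0.9 t 25.7
grip 37.9 60.5 t 28.9
held 38.3
touch True [ 500.4 -299.7   35.9] want z 35
ft 0.4 t 34.6
grip 27.0 49.0 t 38.0
held 26.6
touch True [ 575.  -274.4   35.2] want z 34.5
ft 0.6 t 43.5
grip 26.8 39.5 t 46.3
held 26.6
touch True [510.9 334.2  35.2] want z 34.5
ft 0.9 t 52.1
```

View pics/side1.png

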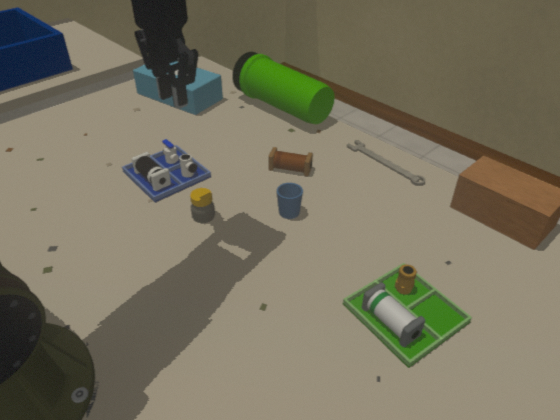

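The side view shows the green tray holding the white cartridge at (393,313) and the adapter at (406,280). The blue tray holds black (150,172), valve (170,153) and elbow (187,165), and the spent cartridge, jar and tumbler haven't moved. A close check from above comes before hand-in.

```bash
python3 - <<'E'
from hlp import *
im=[]
for t in("blue","green"):
    cx,cy,a=TR[t];r=np.radians(a)
    bot.move_to([cx,cy,240],q(best(cx,cy,240,a)));bot.dwell(.2)
    c,P=snap();im.append(cv2.resize(c["image"],(400,300)))
    L=(P-[cx,cy,0])@np.array([[np.cos(r),-np.sin(r),0],[np.sin(r),np.cos(r),0],[0,0,1]])
    for n,x,y,z0,rad in(("cart",-35,0,30,60),("+y",35,36,47,34),("-y",35,-36,47,34)):
        m=(np.hypot(L[...,0]-x,L[...,1]-y)<rad)&(L[...,2]>z0)&(L[...,2]<75)&((L[...,0]<0)==(x<0))
        if m.sum()<20: print(t,n,"empty");continue
        R_=rect(L[m]);print(t,n,np.round(R_[0],1),np.round(R_[1],1),round(R_[2],1),"z",np.percentile(L[m][:,2],[5,50,95]).round(1))
cv2.imwrite("pics/end.png",np.hstack(im))
bot.move_to([400,0,320],q(best(400,0,320,0)))
print(bot.read_state()["clock"])
E
```

```text
blue cart [-35.8   0.6] [42.1 96. ] 0.6 z [34.1 43.9 46.5]
blue +y [34.2 40.3] [35.1 12.5] 89.6 z [49.5 51.9 53.3]
blue -y [ 34.5 -35.3] [26.8 26.9] 0.8 z [49.1 50.4 51.5]
green cart [-34.3   0.2] [41.1 96.6] 0.3 z [33.7 43.9 46.6]
green +y [35.2 36.6] [28.2 27.7] 38.4 z [48.5 50.4 51.7]
green -y empty
58.8417
```

View pics/end.png

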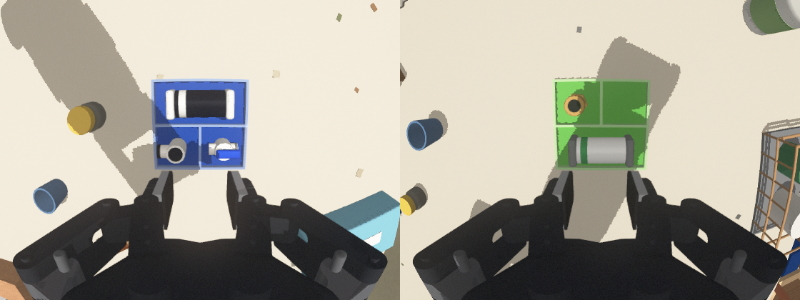

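Everything is centred within 2 mm and flat, with tops at item height plus the 4 mm floor. The picture shows each part in its bay, so I'm handing in.

```bash
python3 -c "
from rig import bot
print(bot.finish_job())"
```

```text
the job is handed in; nothing more can be done
None
```

Both kits are made up and the job was handed in at about 59 s of the 136 s allowed: all five parts sit flat within about 2 mm of their bay centres, and the spent cartridge, jar and tumbler were not touched; the hand-in call returned no verdict.

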